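# Rack the carving tools in the caddy

## Robot

A 7-joint arm with a two-finger parallel gripper is mounted at the origin on a cart in front of the work surface, level with it; the furniture and walls round the work are solid. World frame = base frame: x ahead of the robot, y to its left, z up, the work surface at z = 0. Lengths are in m, angles in degrees, forces in N, time in s.
With the tool pointing down it reaches from about 0.35 to 0.775 m from the base axis. Payload 3.1 kg.
Tool frame: the origin (TCP) lies midway between the tips of the shut fingers; the grasp point (between the pads) lies 19 mm behind it; z points along the fingers, y is the line along which they close (so a half turn about z gives the same grasp; the last joint's range is limited). The gripper opens to 85 mm and grips with 20 to 120 N. Pads are 22 mm wide; open, the fingers measure 114 mm over their backs; the gripper's body (76 mm by 85 mm) begins 54 mm behind the grasp point. The pads swing forward as they close: fully open they stand 13 mm farther back than shut.
Start: joints at [-66.561, 17.813, 0.802, 86.603, -0.252, 75.585, -1.558], TCP at [0.24, 0.495, 0.231] pointing down, gripper open.
Joint ranges: [-154.91, 154.91], [-16.99, 109.72], [-72.82, 74.43], [7.12, 147.25], [-82.49, 262.49], [11.32, 116.49], [-174.64, 174.64]. Speed limits (degrees/s): [159.86, 159.86, 180, 180, 180, 180, 180].

## Interface

Orientations are given as [roll, pitch, yaw] about the fixed x, y, z axes, in that order (R = Rz(yaw) Ry(pitch) Rx(roll)).
In Python, from station import robot gives the robot as it stands. Calls block until the motion is done:
- robot.move_to(position, orientation): joint-space move of the TCP to a pose.
- robot.line_to(position, orientation=None, velocity=0.15, f_stop=None): straight line of the TCP; orientation=None keeps the orientation; velocity is the mean speed in m/s. With f_stop (N) it stops when the force on the tool has changed by that much, and returns True; else False.
- robot.move_j(angles): joint-space move.
- robot.gripper_to(opening, force=None): opening from 0.0 (shut) to 1.0 (fully open); force is the grip in N (None keeps the last); returns when the fingers have stopped.
- robot.pause(seconds).
- robot.inverse_kinematics(position, orientation): joint angles nearest the present ones, or None.
- robot.sense(): the state.
- robot.grab_frame(name): name is "scene" or "top"; returns (picture, depth): 480x640x3 uint8, red, green, blue; 480x640 float32, m along the optical axis (not along the pixel's ray), 0 where there is no reading.
- robot.calibration(name): a dict with "mtx" (3x3 intrinsics, pixels), "extrinsics" (4x4, takes a point from world to camera coordinates). Camera axes: x right, y up, looking along -z (the intrinsics and any distortion apply to the point x, -y, -z); pixel columns grow to the right and rows downward; lengths in m; the calibration is good to about 2 mm. A picture is of the moment at which its call begins. calibration takes no time and is no camera call.
A pose or a line that the arm cannot do raises robot.PlanningError and nothing moves.
- robot.close_job(): hands the job in; it is judged then, once.
Trained networks look in the newest picture that a camera, given by its name, has taken for a name from the list of things; names that differ only in an ending like _2 or _b are one class to them, and where a whole thing is asked for, a point or a joint stands for the part that bears it (a point fixed in the world has none). Each returns a list of dicts, best first, with "p" (0 to 1); they miss things now and then, are a little off and sometimes report something else, mostly with a low value. They report only what shows in the picture. A call takes as long as a camera call.
- robot.look_for(query, camera): "point" ([column, row] in pixels, amid what is visible of it).
- robot.tip_of(query, camera): "point" ([column, row] in pixels: a listed point, or the origin of a listed thing).
The state is a dict: "time_s": time; "joint_positions": joint angles; "dq": joint speeds; "joint_torque": joint torques, N m; "tool_pos": TCP position; "eef_rot": TCP orientation; "contact_force": force on the tool from outside, world axes, zero at the start; "torque": the same for the moment, N m; "finger_gap": opening from 0.0 (shut) to 1.0 (fully open); "gripper_force": force on a finger pad.
Only numpy, scipy, OpenCV 4.12 (cv2) and the standard library are available. Lean on these libraries where they do the work, as an engineer would, in place of code of your own. Each camera call takes 0.05 s, during which the arm holds its last target. There are 200 camera calls.

## Task

Set up the carving station: stand the three clean tools from the carving board upright in the steel tool caddy, each in the cut-out made for it and fully home: the honing steel rod-down in the small round hole, the carving fork tines-down in the slot, and the portion scoop handle-down in the wide round hole. Leave the other things on the table standing where they are.

Things in the scene. Friction and masses are not known exactly. Their poses are not given: they have to be found in the camera images.
- steel: Honing steel, 226 mm long, 160 g, lying on the board: black handle, dark grey round rod, 11 mm diameter, from x = 0 to -110. x axis points to the handle's butt, z up as it lies. Handle 24 wide, 22 thick to x = +116; 38 wide, 22 thick bolster from x = 0 to +12. Origin: underside, below the bolster's seat face (x = 0). Centre of mass about x = +20.
- steel_seat (a point): on the honing steel's long axis (z = 11 mm), in its bolster's seat face (x = 0), which rests on the caddy's top when home
- fork: Carving fork, 226 mm long, 140 g, lying on the board: dark wood handle, shank, two tines (6 mm, 35 wide over both, spread along y) to x = -110. x axis points to the handle's butt, z up as it lies. Handle 24 wide, 22 thick to x = +116; 38 wide, 22 thick bolster from x = 0 to +12. Origin: underside, below the bolster's seat face (x = 0). Centre of mass about x = +30.
- fork_seat (a point): on the fork's long axis (z = 11 mm), in its bolster's seat face (x = 0), which rests on the caddy's top when home; either flat side of the fork may face the caddy's right
- scoop: Portion scoop, 220 mm long, 180 g, lying on the board. Round yellow handle, 24.6 mm diameter, y = -110 to -9, axis at z = 12; steel neck 8 wide to y = +57; steel bowl 58 diameter, 28 high, to y = +110. y axis points to the bowl, z up as it lies; origin: underside at mid-length.
- scoop_end (a point): centre of the flat butt end of the scoop's handle (y = -110, z = 12 mm); this end goes down into the wide hole
- caddy: Steel tool caddy, fixed, 156 (x) by 116 (y) by 125 mm high, hollow, with a white plastic top plate 22 mm thick; three cut-outs with 2.5 mm chamfers, two in the left row, one in the middle of the right row. Origin: centre of its underside; its narrow near side faces -x, toward the robot, turned by up to 29 degrees to the robot's left; y to the left, z up.
- hole_steel (a point): centre, level with the caddy's top, of the small round hole, 18 mm diameter, far end of the left row (caddy x = +40, y = +24 mm); 115 mm deep. Axes as the caddy's.
- hole_fork (a point): centre, level with the caddy's top, of the slot, 46 mm along the caddy's x by 12 mm along its y, near end of the left row (caddy x = -40, y = +24 mm); 115 mm deep. Axes as the caddy's.
- hole_scoop (a point): centre, level with the caddy's top, of the wide round hole, 34 mm diameter, right row (caddy x = 0, y = -26 mm); a firm stop 62 mm below the caddy's top carries the handle's butt. Axes as the caddy's.
- lamps (a point): Lowest point, nearest the robot, of the heat-lamp shades, which hang fixed over the rear of the table: nothing of them is below z = 0.45 m or nearer than x = 0.60 m; they span y = -0.24 to +0.15 m. Left of the table stand an oven (x = 0.52 to 0.84, y = 0.30 to 0.65, up to z = 0.23 m) and the post of a rack (x = 0.44, y = 0.58 m).
- board: Dark brown carving board, fixed, 245 (x) by 225 (y) by 15 mm thick. The tools lie side by side on it in any order, about 75 mm apart; rod, tines and the scoop's handle end point left (+y within 26 degrees), to the caddy. Origin: centre of its underside.
- big_tin: Bystander, loose: large food tin, 101 mm diameter, 118 mm high. Origin: centre of its underside, z up.
- yellow_bottle: Bystander, loose: yellow squeeze bottle, 66 x 70 mm, 233 mm high. Origin: centre of its underside, z up.
- mill_clear: Bystander, loose: small glass mill with grey cap and a little white content, 44 mm diameter, 90 mm high. Origin: centre of its underside, z up.
- mill_dark: Bystander, loose: small glass mill with grey cap and dark content, 44 mm diameter, 90 mm high. Origin: centre of its underside, z up.
- ramekin: Bystander, loose: small off-white ramekin, 68 mm diameter, 37 mm high. Origin: centre of its underside, z up.
- timer: Bystander, loose: kitchen timer, cream and white with a red grip, 62 mm wide, 44 mm high. Origin: centre of its underside, z up.
- spice: Bystander, loose: spice jar with green cap, 42 mm wide, 99 mm high. Origin: centre of its underside, z up.

How it is judged:
By the outcome, as a careful person would: the job done as asked, in the order asked, and still so for the second after the job is handed in, with the robot touching nothing.
It also fails if it takes over 72 s, if anything falls off the work surface, if the arm or the gripper's body presses on something with over 40 N, if the wrist force passes 120 N, or if a joint passes its speed limit or range.

## Working session

There is one attempt and no reset: what is moved stays moved. The work goes in short steps, each a Python script; the robot and the scene stay as the last script left them, time stands still between calls to the robot, and variables do not carry over. Pictures are saved under pics/ and viewed, at most 11 in all, crops included, and the job is handed in when it is done.

```bash
ls; mkdir -p pics; cat > h.py <<'E'
import numpy as np, cv2
from station import robot
def snap(cam,fn=None):
    im,d=robot.grab_frame(cam)
    if fn: cv2.imwrite('pics/'+fn,cv2.cvtColor(im,cv2.COLOR_RGB2BGR))
    return im,d
def cal(cam):
    c=robot.calibration(cam); return np.array(c['mtx']),np.array(c['extrinsics']),c
def cloud(cam,d):
    K,E,_=cal(cam); v,u=np.indices(d.shape)
    P=np.stack([(u-K[0,2])/K[0,0]*d,-(v-K[1,2])/K[1,1]*d,-d],-1)
    Ei=np.linalg.inv(E); W=P@Ei[:3,:3].T+Ei[:3,3]; W[d==0]=np.nan; return W
def proj(cam,p):
    K,E,_=cal(cam); q=E[:3,:3]@np.array(p)+E[:3,3]; q=K@[q[0],-q[1],-q[2]]; return q[:2]/q[2]
def ray(cam,uv,z):
    K,E,_=cal(cam); Ei=np.linalg.inv(E); d=Ei[:3,:3]@[(uv[0]-K[0,2])/K[0,0],-(uv[1]-K[1,2])/K[1,1],-1]
    o=Ei[:3,3]; return o+d*(z-o[2])/d[2]
E
python3 - <<'E'
from h import *
for c in('top','scene'):
    im,d=snap(c,c+'.png'); np.save(c+'.npy',d); np.save(c+'_im.npy',im)
    k=robot.calibration(c); print(c,k.keys(),np.round(k['mtx'],1).tolist(),np.round(np.linalg.inv(k['extrinsics']),3).tolist())
    for q in('steel_seat','fork_seat','scoop_end','hole_steel','hole_fork','hole_scoop','steel','fork','scoop','caddy','board'):
        r=robot.tip_of(q,c); print(q,[(np.round(x['point']).tolist(),round(x['p'],2)) for x in r[:3]])
print(robot.sense())
E
```

```text
pics
station.py
top dict_keys(['mtx', 'extrinsics']) [[468.2, 0.0, 326.9], [0.0, 468.2, 242.6], [0.0, 0.0, 1.0]] [[-0.017, 0.989, -0.145, 0.416], [-0.998, -0.009, 0.058, -0.009], [0.056, 0.146, 0.988, 1.483], [0.0, 0.0, 0.0, 1.0]]
steel_seat [([350.0, 262.0], 0.56), ([264.0, 269.0], 0.32)]
fork_seat [([355.0, 311.0], 0.63), ([312.0, 216.0], 0.3)]
scoop_end [([322.0, 293.0], 0.95)]
hole_steel [([254.0, 246.0], 0.63)]
hole_fork [([240.0, 276.0], 0.86), ([408.0, 263.0], 0.53)]
hole_scoop [([262.0, 266.0], 0.85)]
steel [([346.0, 261.0], 0.58)]
fork [([357.0, 311.0], 0.79)]
scoop [([353.0, 279.0], 0.92)]
caddy [([261.0, 266.0], 0.82)]
board [([355.0, 284.0], 0.93)]
scene dict_keys(['mtx', 'extrinsics']) [[609.9, 0.0, 335.4], [0.0, 609.9, 237.2], [0.0, 0.0, 1.0]] [[0.771, 0.482, -0.417, -0.019], [-0.637, 0.596, -0.489, -0.756], [0.013, 0.643, 0.766, 1.354], [0.0, 0.0, 0.0, 1.0]]
steel_seat [([363.0, 320.0], 0.67), ([234.0, 279.0], 0.47), ([412.0, 388.0], 0.47)]
fork_seat [([318.0, 361.0], 0.78), ([338.0, 347.0], 0.63)]
scoop_end [([309.0, 322.0], 0.78), ([360.0, 321.0], 0.71), ([332.0, 214
[... 411 characters left out ...]
int_positions': array([-66.55917965,  17.81375979,   0.8029847 ,  86.60187453,
        -0.25485585,  75.5848072 ,  -1.56053688]), 'dq': array([-0.10547746, -0.01316037, -0.00664001,  0.06098947,  0.06743718,
       -0.02730776, -0.02354477]), 'joint_torque': array([ 6.46089484e-04, -3.79812276e+01,  1.46075925e-01, -2.30855477e+01,
        1.22357538e-02,  2.06026569e-03, -2.23619872e-05]), 'tool_pos': array([0.23960856, 0.49508526, 0.23130395]), 'eef_rot': array([ 1.79998700e+02, -1.22458257e-03,  1.54170712e+02]), 'contact_force': array([ 0.42279971, -0.16938285, -0.28688835]), 'torque': array([-0.00291276, -0.04737638, -0.01480375]), 'gripper_force': 0.0, 'finger_gap': 0.9999786508468237}
```

View pics/top.png

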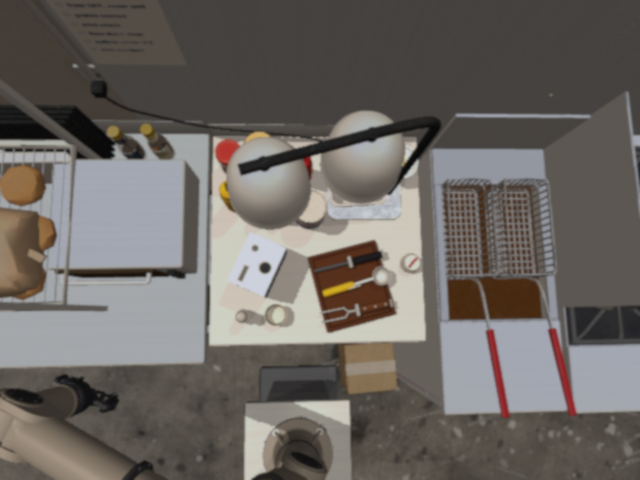

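View pics/scene.png

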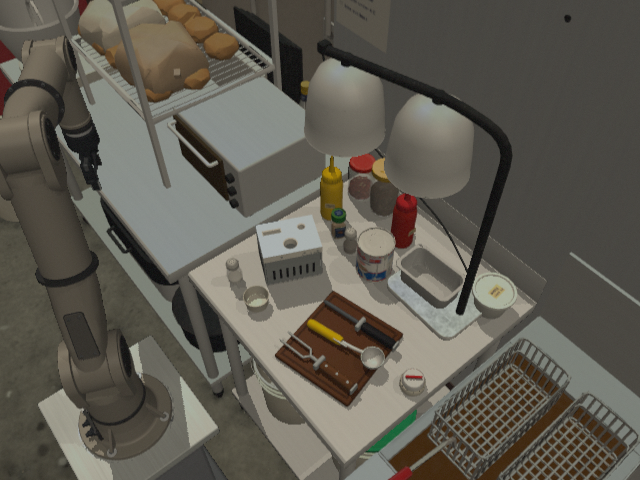

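The top view shows the caddy at about (260,266), with the slot at (242,272), the small hole at (255,248) and the wide hole at (265,267). The board is at (355,285), with the steel, scoop and fork from far to near. Next I'll rectify both views onto the tool plane and the caddy-top plane.

```bash
cat >> h.py <<'E'
def ortho(cam,im,z,x0,x1,y0,y1,s=0.0006):
    # row down = -x, col right = -y
    nx,ny=int((x1-x0)/s),int((y1-y0)/s)
    K,E,_=cal(cam); r,c=np.indices((nx,ny)); X=np.stack([x1-r*s,y1-c*s,np.full(r.shape,z)],-1)
    Q=X@E[:3,:3].T+E[:3,3]; u=K[0,0]*Q[...,0]/-Q[...,2]+K[0,2]; v=K[1,1]*-Q[...,1]/-Q[...,2]+K[1,2]
    return cv2.remap(im,u.astype('f4'),v.astype('f4'),cv2.INTER_CUBIC)
E
python3 - <<'E'
from h import *
for c in('top','scene'):
    im=np.load(c+'_im.npy');W=cloud(c,np.load(c+'.npy'))
    for q,uv in dict(top=dict(board=(330,310),steel=(363,258),scoopH=(340,290),fork=(375,307),caddy=(270,255),table=(300,325)),
                     scene=dict(board=(320,380),steel=(375,330),scoopH=(325,330),fork=(335,375),caddy=(305,232),table=(230,300)))[c].items():
        print(c,q,np.round(W[uv[1],uv[0]],4))
    m=(abs(W[...,2]-.125)<.012)&(W[...,0]>.3)&(W[...,0]<.65)&(W[...,1]>-.05)&(W[...,1]<.3)
    print('caddytop',np.nanmedian(W[m][:,2]), cv2.minAreaRect(W[m][:,:2].astype('f4')*1000))
    m=(abs(W[...,2]-.015)<.005)&(W[...,0]>.2)&(W[...,0]<.6)&(W[...,1]>-.3)&(W[...,1]<.05)
    print('board',np.nanmedian(W[m][:,2]), cv2.minAreaRect(W[m][:,:2].astype('f4')*1000))
K={}
a=[ortho(c,np.load(c+'_im.npy'),.026,.27,.55,-.24,.04,.0007) for c in('top','scene')]
b=[ortho(c,np.load(c+'_im.npy'),.125,.36,.54,.0,.25,.0007) for c in('top','scene')]
A=np.hstack(a);B=np.hstack(b); print(A.shape,B.shape)
B=cv2.copyMakeBorder(B,0,0,0,A.shape[1]-B.shape[1],cv2.BORDER_CONSTANT) if A.shape[1]>=B.shape[1] else B[:,:A.shape[1]]
o=cv2.cvtColor(np.vstack([A[:400],B]),cv2.COLOR_RGB2BGR)[:600]
o=np.vstack([A,]) ; cv2.imwrite('pics/oA.png',cv2.cvtColor(A,cv2.COLOR_RGB2BGR)); cv2.imwrite('pics/oB.png',cv2.cvtColor(B,cv2.COLOR_RGB2BGR))
E
```

```text
top board [ 0.4204 -0.1005  0.0297]
top steel [ 0.5795 -0.2062  0.038 ]
top scoopH [ 0.4811 -0.1323  0.0349]
top fork [ 0.4273 -0.2397  0.0339]
top caddy [0.5814 0.0774 0.1236]
top table [ 0.3758 -0.0079 -0.0021]
caddytop 0.1245904447330205 ((557.0910034179688, 117.29386901855469), (116.77613830566406, 156.59756469726562), 65.45947265625)
board 0.01472567174705497 ((474.615478515625, -126.47544860839844), (347.20880126953125, 249.85733032226562), 89.73263549804688)
scene board [ 0.3962 -0.2233  0.0177]
scene steel [ 0.5817 -0.2117  0.0377]
scene scoopH [ 0.4843 -0.1333  0.0388]
scene fork [ 0.4267 -0.2423  0.0342]
scene caddy [0.5994 0.0933 0.1243]
scene table [ 0.3624  0.1192 -0.0043]
caddytop 0.12246137227384624 ((579.8384399414062, 178.31863403320312), (274.44390869140625, 163.83653259277344), 70.16323852539062)
board 0.013568924774540192 ((477.3543395996094, -125.16966247558594), (244.99220275878906, 348.9734191894531), 0.2786816358566284)
(400, 798, 3) (257, 714, 3)
```

View pics/oA.png

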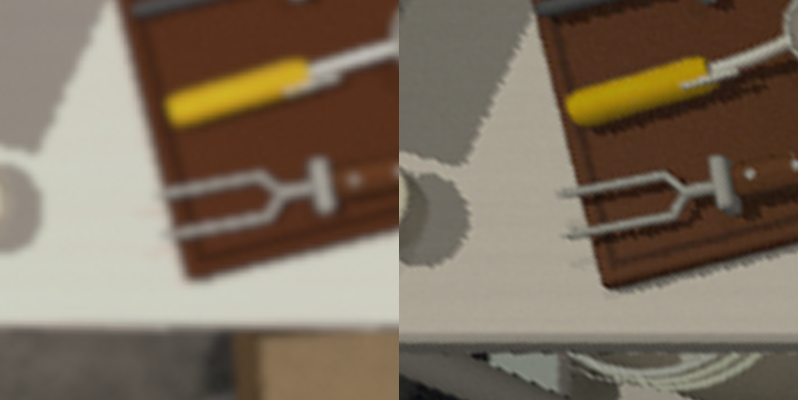

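View pics/oB.png

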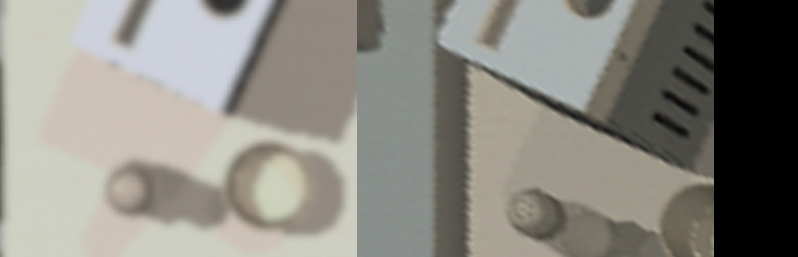

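The tools' axes are turned about 13° and the caddy yaw is about -24°, but my crop window was too near to the robot. I'll redo it with the right bounds and fit the axes from the depth data.

```bash
python3 - <<'E'
from h import *
a=[ortho(c,np.load(c+'_im.npy'),.026,.35,.65,-.30,-.02,.0007) for c in('top','scene')]
b=[ortho(c,np.load(c+'_im.npy'),.125,.47,.65,.0,.28,.0007) for c in('top','scene')]
o=np.vstack([np.hstack(a),np.hstack(b)])[:,:800]; print(o.shape); o=o[:,:]
cv2.imwrite('pics/o2.png',cv2.cvtColor(cv2.resize(o,None,fx=.85,fy=.85),cv2.COLOR_RGB2BGR))
for c in('top','scene'):
    W=cloud(c,np.load(c+'.npy'));x,y,z=W[...,0],W[...,1],W[...,2]
    m=(x>.38)&(x<.66)&(y>-.34)&(y<0.0)&(z>.024)&(z<.06)
    n,l,st,ce=cv2.connectedComponentsWithStats(m.astype('u1'))
    for i in range(1,n):
        if st[i,4]<30: continue
        P=W[l==i]; mu=P.mean(0); u=np.linalg.svd((P-mu)[:,:2],full_matrices=False)[2][0]; u*=np.sign(u[1])
        t=(P-mu)[:,:2]@u; s=(P-mu)[:,:2]@[-u[1],u[0]]
        print(c,i,st[i,4],np.round(mu,4),'ang',round(np.degrees(np.arctan2(u[1],u[0])),1),'t',np.round([t.min(),t.max()],3),'s',np.round([s.min(),s.max()],3))
E
```

```text
Traceback (most recent call last):
ValueError: all the input array dimensions except for the concatenation axis must match exactly, but along dimension 1, the array at index 0 has size 798 and the array at index 1 has size 800
```

```bash
python3 - <<'E'
from h import *
a=[ortho(c,np.load(c+'_im.npy'),.026,.35,.65,-.32,-.02,.0007) for c in('top','scene')]
b=[ortho(c,np.load(c+'_im.npy'),.125,.47,.65,.0,.30,.0007) for c in('top','scene')]
w=min(a[0].shape[1],b[0].shape[1])
o=np.vstack([np.hstack([i[:,:w] for i in k]) for k in (a,b)]); print(o.shape)
cv2.imwrite('pics/o2.png',cv2.cvtColor(cv2.resize(o,None,fx=.85,fy=.85),cv2.COLOR_RGB2BGR))
for c in('top','scene'):
    W=cloud(c,np.load(c+'.npy'));x,y,z=W[...,0],W[...,1],W[...,2]
    m=(x>.38)&(x<.66)&(y>-.34)&(y<0.0)&(z>.024)&(z<.06)
    n,l,st,ce=cv2.connectedComponentsWithStats(m.astype('u1'))
    for i in range(1,n):
        if st[i,4]<30: continue
        P=W[l==i]; mu=P.mean(0); u=np.linalg.svd((P-mu)[:,:2],full_matrices=False)[2][0]; u*=np.sign(u[1])
        t=(P-mu)[:,:2]@u; s=(P-mu)[:,:2]@[-u[1],u[0]]
        print(c,i,st[i,4],np.round(mu,4),'ang',round(np.degrees(np.arctan2(u[1],u[0])),1),'t',np.round([t.min(),t.max()],3),'s',np.round([s.min(),s.max()],3))
E
```

```text
(685, 856, 3)
top 1 411 [ 0.5735 -0.181   0.0336] ang 103.3 t [-0.092  0.132] s [-0.018  0.018]
top 2 30 [ 0.5651 -0.336   0.032 ] ang 0.5 t [-0.018  0.018] s [-0.004  0.007]
top 4 444 [ 0.5004 -0.1758  0.0352] ang 106.6 t [-0.117  0.103] s [-0.027  0.03 ]
top 7 431 [ 0.4238 -0.1991  0.0332] ang 100.5 t [-0.093  0.132] s [-0.017  0.018]
scene 1 592 [ 0.573  -0.1933  0.0319] ang 102.8 t [-0.087  0.138] s [-0.021  0.019]
scene 2 656 [ 0.5011 -0.1847  0.034 ] ang 109.6 t [-0.113  0.106] s [-0.025  0.035]
scene 3 664 [ 0.4233 -0.2143  0.032 ] ang 99.9 t [-0.086  0.142] s [-0.02   0.019]
```

View pics/o2.png

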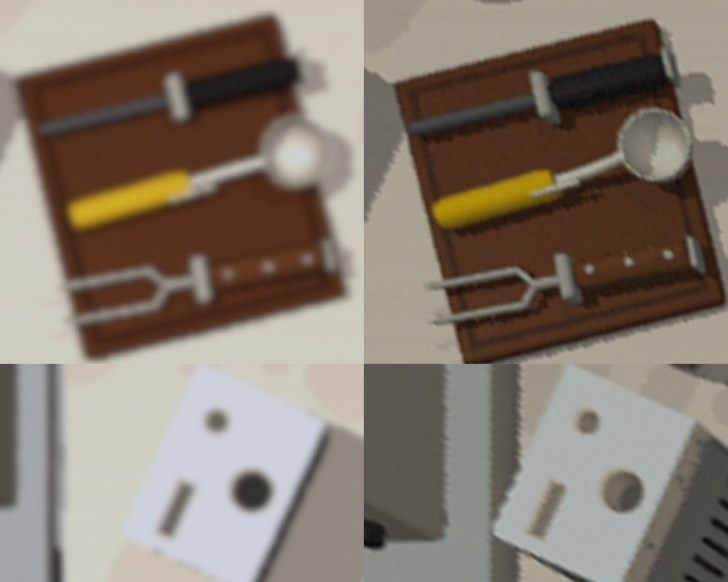

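The picture shows everything needed: the steel is far, the scoop in the middle and the fork near, and the three holes are clear. The two cameras differ by about 6 mm in y, so I'll check both against the gripper's known pose and also test IK for the planned poses.

```bash
python3 - <<'E'
from h import *
from scipy.spatial.transform import Rotation as R
s=robot.sense(); Rt=R.from_euler('xyz',s['eef_rot'],degrees=True).as_matrix(); p=np.array(s['tool_pos'])
for c in('top','scene'):
    W=cloud(c,np.load(c+'.npy')); L=(W-p)@Rt
    m=(abs(L[...,0])<.09)&(abs(L[...,1])<.09)&(L[...,2]<.03)&(L[...,2]>-.12)
    Q=L[m]
    print(c,proj(c,p),m.sum())
    for a,b in((-.12,-.08),(-.08,-.06),(-.06,-.04),(-.04,-.02),(-.02,.0),(0,.03)):
        q=Q[(Q[:,2]>=a)&(Q[:,2]<b)]
        if len(q): print(a,len(q),'x',np.round(np.percentile(q[:,0],[2,50,98]),3),'y',np.round(np.percentile(q[:,1],[2,50,98]),3))
# IK tests
u=np.array([-.23,.973,0])
def rot(g,r,sgn):  # tool z=g, tool x = sgn*r
    g=np.array(g,float);r=np.array(r,float);x=sgn*r; return R.from_matrix(np.c_[x,np.cross(g,x),g]).as_euler('xyz',degrees=True)
hs=np.array([.603,.122])
for sg in(1,-1):
    q=robot.inverse_kinematics([.555,-.214,.03],rot([0,0,-1],u,sg)); print('pick',sg,None if q is None else np.round(q))
    for yaw in(-30,0,25,45,65,90,115,-115,-90,-60):
        g=np.array([np.cos(np.radians(yaw)),np.sin(np.radians(yaw)),0])
        out=[]
        for pt,zz in((hs,.31),(hs,.19),((.530,.155),.31),((.530,.155),.19),((.546,.093),.16)):
            q=robot.inverse_kinematics(list(np.array([*pt,zz])+.019*g),rot(g,[0,0,-1],sg))
            out.append('-' if q is None else np.round(q).astype(int).tolist())
        print(sg,yaw,out)
E
```

```text
top [100.81843109 386.02093655] 603
-0.12 380 x [-0.015 -0.004  0.014] y [-0.07  -0.039  0.068]
-0.08 155 x [-0.014 -0.005  0.012] y [-0.073 -0.041  0.071]
-0.06 26 x [-0.01  -0.008 -0.001] y [-0.063  0.045  0.062]
-0.04 34 x [-0.009 -0.006 -0.002] y [-0.055 -0.043  0.052]
-0.02 8 x [-0.008 -0.005 -0.002] y [-0.051 -0.001  0.05 ]
scene [ 98.99390536 179.87356338] 609
-0.12 348 x [-0.018 -0.004  0.018] y [-0.075 -0.05   0.013]
-0.08 120 x [-0.017 -0.007  0.012] y [-0.078 -0.069  0.027]
-0.06 39 x [-0.013 -0.008  0.008] y [-0.074 -0.049  0.048]
-0.04 79 x [-0.011 -0.003  0.011] y [-0.061 -0.053  0.046]
-0.02 23 x [-0.01  -0.004  0.01 ] y [-0.055 -0.045  0.046]
pick 1 [-15.  43.  53.  95. -38.  61.  63.]
1 -30 [[-67, 29, 25, 124, 98, 72, -63], [-69, 47, 28, 124, 97, 68, -81], [-74, 26, 20, 127, 90, 80, -62], [-75, 45, 22, 127, 88, 75, -79], [-71, 50, 25, 132, 95, 71, -91]]
1 0 [[-57, 19, 32, 144, 152, 68, -90], [-20, 41, -10, 142, 153, 96, -86], '-', '-', '-']
1 25 [[54, 32, -62, 140, 202, 58, -72], [41, 53, -45, 141, 209, 74, -59], '-', '-', [42, 57, -35, 147, 219, 83, -57]]
1 45 [[-33
[... 1990 characters left out ...]
-80, 115, 66]]
-1 115 [[22, 60, -20, 59, -58, 115, 28], [18, 67, -10, 59, -59, 116, 40], [17, 50, -10, 77, -62, 114, 40], [11, 59, 1, 77, -62, 115, 53], [22, 65, -10, 69, -53, 114, 49]]
-1 -115 ['-', '-', '-', '-', '-']
-1 -90 [[-49, 58, 22, 63, 56, 114, 150], [-50, 67, 23, 63, 49, 110, 142], [-62, 56, 32, 71, 46, 113, 148], [-51, 63, 12, 70, 50, 116, 133], [-52, 64, 21, 76, 46, 106, 132]]
-1 -60 [[-44, 41, -3, 95, 80, 103, 133], [-38, 53, -11, 94, 82, 106, 121], [-39, 41, -20, 98, 79, 116, 127], [-41, 52, -17, 98, 77, 112, 115], [-37, 53, -15, 104, 80, 107, 111]]<sys>:0: UserWarning: Gimbal lock detected. Setting third angle to zero since it is not possible to uniquely determine all angles.
```

The top camera agrees with the gripper's pose to about 1 mm. The scene camera is off by about -6 mm in y, so I'll use the top values. The caddy is at (0.557, 0.117), yaw -24.5°, and all three cut-outs match that model. Next is picking the steel.

```bash
cat >> h.py <<'E'
from scipy.spatial.transform import Rotation as R
import warnings; warnings.filterwarnings('ignore')
A=np.radians(-24.54); Rc=np.array([[np.cos(A),-np.sin(A)],[np.sin(A),np.cos(A)]]); C=np.array([.557,.1173])
hole=lambda x,y: C+Rc@[x,y]
H=dict(steel=hole(.04,.024),fork=hole(-.04,.024),scoop=hole(0,-.026))
G=np.array([-np.sin(A),np.cos(A),0])   # caddy +y: approach direction when placing
DOWN=np.array([0,0,-1.])
def rot(g,r,sgn=1):
    x=sgn*np.array(r,float); return R.from_matrix(np.c_[x,np.cross(g,x),g]).as_euler('xyz',degrees=True).tolist()
def ua(deg): return np.array([np.cos(np.radians(deg)),np.sin(np.radians(deg)),0])
# seat/butt xy, direction of the end that goes down, grip distance from that point
T=dict(steel=(np.array([.5682,-.1588]),ua(103.1),.055),fork=(np.array([.4197,-.177]),ua(100.5),.058),scoop=(np.array([.4712,-.0768]),ua(105.5),.088))
D=.009
def st():
    s=robot.sense(); print('t',round(s['time_s'],1),'p',np.round(s['tool_pos'],4),'F',np.round(s['contact_force'],1),'gap',round(s['finger_gap']*85,1),'gf',round(s['gripper_force'],1),'q',np.round(s['joint_positions']).astype(int).tolist())
def pick(n,sgn=1,hover=.16):
    p,u,l=T[n]; g=p-l*u[:2]; o=rot(DOWN,u,sgn)
    robot.gripper_to(.50,80)
    robot.move_to([*g,hover],o); st()
    print(robot.line_to([*g,.06],velocity=.25), robot.line_to([*g,.0175],velocity=.06,f_stop=10)); st()
    robot.gripper_to(0,80); st()
    robot.line_to([*g,.10],velocity=.15); st()
E
python3 - <<'E'
from h import *
p,u,l=T['steel']; print(H,G)
for sg in(1,-1):
    q=robot.inverse_kinematics([*(p-l*u[:2]),.16],rot(DOWN,u,sg)); print(sg,np.round(q))
E
```

```text
{'steel': array([0.60335474, 0.12251898]), 'fork': array([0.53058102, 0.15574525]), 'scoop': array([0.54620146, 0.09364854])} [0.41532841 0.90967154 0.        ]
1 [-16.  38.  58.  83. -33.  77.  56.]
-1 [ -19.   41.   64.   83.  -37.   79. -120.]
```

```bash
python3 - <<'E'
from h import *
p,u,l=T['steel']
robot.move_to([.43,-.08,.33],rot(DOWN,u,1)); st()
pick('steel',1)
snap('scene','s1.png')
E
```

```text
t 3.4 p [ 0.4304 -0.0784  0.3297] F [ 0.9 -0.5  0.1] gap 85.0 gf 0.0 q [-39, 2, 49, 93, -1, 86, 23]
t 4.9 p [ 0.5811 -0.2117  0.1609] F [ 0.1 -1.  -0.2] gap 42.4 gf 0.0 q [-17, 39, 60, 83, -34, 77, 58]
False False
t 6.3 p [ 0.5808 -0.2127  0.0177] F [0.3 0.4 0.1] gap 42.6 gf 0.0 q [-15, 48, 54, 91, -42, 63, 63]
t 6.6 p [ 0.5813 -0.2128  0.0184] F [-0.5  1.1  2.4] gap 22.4 gf 82.6 q [-15, 47, 54, 91, -42, 63, 63]
t 7.3 p [ 0.58   -0.2116  0.099 ] F [-0.4 -1.2 -0.5] gap 21.7 gf 82.0 q [-17, 42, 58, 87, -37, 71, 60]
```

View pics/s1.png

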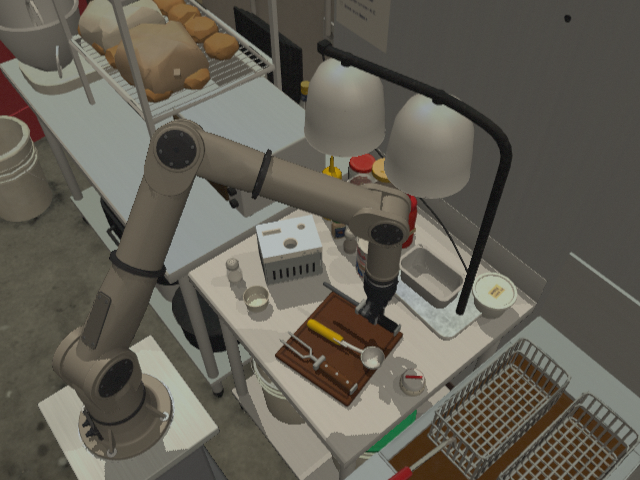

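The steel is lifted, with its rod visible near (345,300), and the gap matches the handle. Now I'll retreat from the lamps and check the IK for the upright pose.

```bash
python3 - <<'E'
from h import *
robot.line_to([.45,-.12,.36],velocity=.3); st()
for yaw in (45,65.46,90,105):
    g=ua(yaw)
    for pos in((.45,-.03,.34),(.42,.0,.34),(*H['steel'],.31),(*H['steel'],.18)):
        q=robot.inverse_kinematics((np.array(pos)+D*g).tolist(),rot(g,DOWN,1)); print(yaw,pos,None if q is None else np.round(q).astype(int).tolist())
E
```

```text
t 8.6 p [ 0.4496 -0.1199  0.3588] F [-0.  -0.2 -3.1] gap 21.8 gf 82.0 q [-47, 10, 72, 85, -10, 91, 37]
45 (0.45, -0.03, 0.34) [70, 18, -20, 133, -82, 88, -121]
45 (0.42, 0.0, 0.34) [62, 14, -10, 139, -82, 91, -118]
45 (np.float64(0.6033547434905154), np.float64(0.122518980353337), 0.31) [-32, 41, 65, 132, 234, 110, -131]
45 (np.float64(0.6033547434905154), np.float64(0.122518980353337), 0.18) [-18, 54, 43, 131, 230, 115, -113]
65.46 (0.45, -0.03, 0.34) [30, 28, 22, 117, -75, 112, -122]
65.46 (0.42, 0.0, 0.34) [21, 26, 32, 123, -74, 115, -118]
65.46 (np.float64(0.6033547434905154), np.float64(0.122518980353337), 0.31) [53, 40, -41, 111, -79, 67, -128]
65.46 (np.float64(0.6033547434905154), np.float64(0.122518980353337), 0.18) [45, 52, -31, 111, -80, 68, -113]
90 (0.45, -0.03, 0.34) [46, 38, -10, 95, -59, 113, -133]
90 (0.42, 0.0, 0.34) [38, 34, 1, 103, -60, 116, -126]
90 (np.float64(0.6033547434905154), np.float64(0.122518980353337), 0.31) [12, 45, 11, 87, -82, 110, -136]
90 (np.float64(0.6033547434905154), np.float64(0.122518980353337), 0.18) [12, 57, 11, 87, -80, 108, -124]
105 (0.45, -0.03, 0.34) [61, 54, -49, 82, -38, 107, -152]
105 (0.42, 0.0, 0.34) [61, 49, -46, 90, -40, 106, -147]
105 (np.float64(0.6033547434905154), np.float64(0.122518980353337), 0.31) [16, 53, 1, 70, -72, 116, -143]
105 (np.float64(0.6033547434905154), np.float64(0.122518980353337), 0.18) [32, 67, -30, 69, -48, 99, -142]
```

```bash
python3 - <<'E'
from h import *
o=rot(G,DOWN,1); 
robot.move_to((np.array([.45,-.03,.345])+D*G).tolist(),o); st()
h=H['steel']
try:
    robot.line_to((np.array([*h,.315])+D*G).tolist(),o,velocity=.25)
except robot.PlanningError as e: print('line',e)
st()
im,d=snap('scene','s2.png'); np.save('s2.npy',d)
im,d=snap('top'); np.save('t2.npy',d)
S=robot.sense(); p=np.array(S['tool_pos'])
for c,f,b in(('scene','s2.npy',(0,-.006,0)),('top','t2.npy',(0,0,0))):
    W=cloud(c,np.load(f))-b; g=p-D*G
    m=(np.hypot(W[...,0]-g[0],W[...,1]-g[1])<.035)
    for a in np.arange(.14,.38,.02):
        q=W[m&(W[...,2]>a)&(W[...,2]<a+.02)]
        if len(q)>3: print(c,round(a,2),len(q),np.round(np.median(q,0)-[*h,0],4))
E
```

```text
t 10.9 p [ 0.4539 -0.0217  0.3448] F [-0.1 -0.  -1.4] gap 22.1 gf 82.1 q [30, 27, 22, 117, -75, 112, -123]
t 12.5 p [0.607  0.1304 0.3146] F [-0.   0.  -2.2] gap 22.0 gf 82.1 q [48, 37, -34, 111, -82, 72, -128]
scene 0.26 36 [ 0.0056 -0.0035  0.2716]
scene 0.28 39 [-0.0033 -0.0052  0.2929]
scene 0.3 105 [-0.0055 -0.005   0.3156]
scene 0.32 127 [-0.0069 -0.0048  0.3246]
scene 0.34 63 [-0.0083 -0.0033  0.3497]
scene 0.36 115 [-0.0038  0.0004  0.3747]
top 0.26 11 [ 0.0029 -0.0078  0.27  ]
top 0.28 7 [-0.0049 -0.0068  0.2922]
top 0.3 49 [-0.0027 -0.0086  0.3178]
top 0.32 134 [-0.0128 -0.0077  0.3245]
top 0.34 13 [-0.0092 -0.0039  0.3504]
top 0.36 94 [-0.0024  0.0026  0.3768]
```

```bash
python3 -c "
import cv2;i=cv2.imread('pics/s2.png');cv2.imwrite('pics/s2c.png',cv2.resize(i[120:320,200:440],None,fx=3,fy=3,interpolation=2))"
```

```text
(no output)
```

View pics/s2c.png

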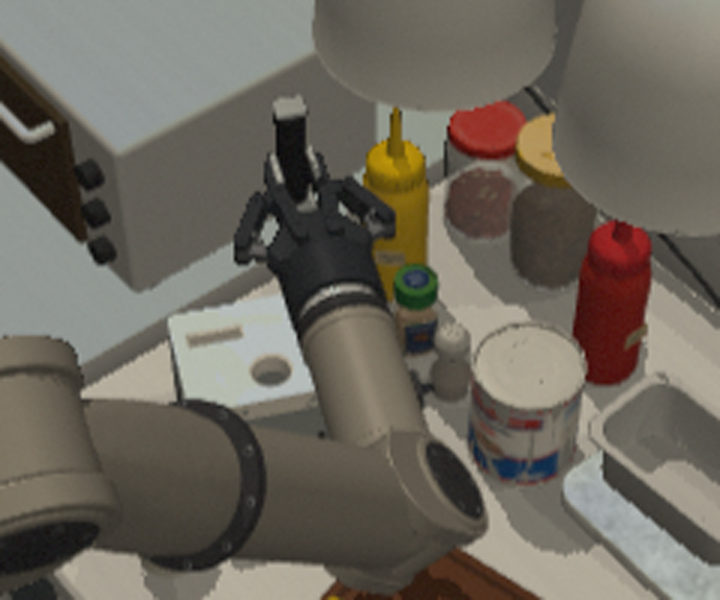

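The steel is held upright at about (290,150) in the crop, its butt at the predicted height (0.375) and over the hole to within about 3 mm. The rod is hidden by the wrist. I'll lower it with a force stop.

```bash
python3 - <<'E'
from h import *
h=H['steel']; o=rot(G,DOWN,1)
P=lambda z,dx=0,dy=0: (np.array([h[0]+dx,h[1]+dy,z])+D*G).tolist()
r=robot.line_to(P(.283),velocity=.1,f_stop=8); print(r); st()
if not r:
    r=robot.line_to(P(.262),velocity=.05,f_stop=6); print(r); st()
    if not r:
        r=robot.line_to(P(.176),velocity=.08,f_stop=8); print(r); st()
E
```

```text
False
t 13.1 p [0.6075 0.1301 0.2829] F [ 0.4 -0.9 -0.9] gap 22.1 gf 82.2 q [47, 40, -33, 111, -82, 71, -124]
False
t 13.7 p [0.6075 0.13   0.2609] F [ 2.3 -2.6 -2.9] gap 22.2 gf 82.3 q [47, 43, -32, 111, -81, 70, -122]
True
t 14.7 p [0.6078 0.1294 0.1775] F [-1.3 -0.1  2. ] gap 22.1 gf 82.3 q [45, 53, -30, 111, -80, 69, -113]
```

```bash
cat >> h.py <<'E'
def release(n,z,op=.5):
    h=H[n]; robot.gripper_to(op); 
    b=np.array([*h,z])+D*G
    robot.line_to((b-.10*G).tolist(),velocity=.25); st()
E
python3 - <<'E'
from h import *
robot.line_to((np.array([*H['steel'],.174])+D*G).tolist(),velocity=.03,f_stop=12); st()
z=robot.sense()['tool_pos'][2]
release('steel',z)
robot.line_to((np.array([.45,-.03,.345])+D*G).tolist(),velocity=.35); st()
for c in('scene','top'):
    im,d=snap(c,c+'3.png'); W=cloud(c,d)-(0,-.006*(c=='scene'),0); 
    for n in('steel',):
        m=(np.hypot(W[...,0]-H[n][0],W[...,1]-H[n][1])<.03)&(W[...,2]>.2); q=W[m]; print(c,len(q),np.round(np.percentile(q[:,2],[50,90,99]),4), np.round(np.median(q[q[:,2]>.23],0),3))
E
python3 -c "
import cv2;i=cv2.imread('pics/scene3.png');cv2.imwrite('pics/s3c.png',cv2.resize(i[140:340,200:440],None,fx=3,fy=3,interpolation=2))"
```

```text
t 14.9 p [0.6078 0.1295 0.1776] F [-1.7 -1.6  2.9] gap 21.9 gf 82.5 q [45, 53, -30, 111, -81, 69, -112]
t 15.8 p [0.5656 0.039  0.1774] F [-0.2  0.1  0.3] gap 42.5 gf 0.0 q [53, 52, -26, 110, -72, 76, -115]
t 16.5 p [ 0.4538 -0.0202  0.3443] F [-0.1  0.5  0.3] gap 42.3 gf 0.0 q [68, 28, -25, 116, -67, 94, -129]
scene 244 [0.2388 0.5252 0.5635] [0.611 0.113 0.451]
top 266 [0.4711 0.5398 0.5606] [0.616 0.113 0.477]
```

View pics/s3c.png

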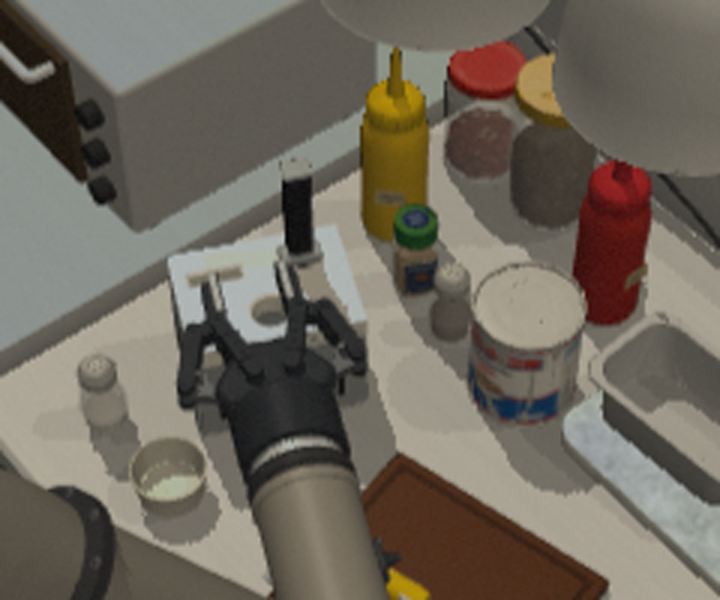

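The steel stands fully seated at (298,215), its bolster flat on the caddy top. Now the fork.

```bash
python3 - <<'E'
from h import *
p,u,l=T['fork']
robot.move_to([.44,-.14,.33],rot(DOWN,u,1)); st()
pick('fork',1)
robot.line_to([.45,-.12,.36],velocity=.3); st()
g=G
for pos in((.45,-.03,.345),(*H['fork'],.318),(*H['fork'],.183)):
    q=robot.inverse_kinematics((np.array(pos)+D*g).tolist(),rot(g,DOWN,1)); print(pos,None if q is None else np.round(q).astype(int).tolist())
im,d=snap('scene','s4.png')
E
```

```text
t 18.8 p [ 0.4396 -0.1401  0.3294] F [-0.1 -0.4  0.3] gap 42.6 gf 0.0 q [67, 12, -62, 87, 11, 88, 16]
t 19.8 p [ 0.4317 -0.2333  0.1613] F [ 0.8 -0.2 -0.1] gap 42.5 gf 0.0 q [70, 23, -56, 101, 20, 67, 19]
False False
t 21.2 p [ 0.4306 -0.234   0.0176] F [ 1.2  0.6 -0.6] gap 42.7 gf 0.0 q [63, 33, -48, 110, 31, 51, 10]
t 21.5 p [ 0.431  -0.2342  0.0182] F [-1.   0.3  4.3] gap 21.8 gf 80.6 q [63, 33, -48, 110, 31, 51, 10]
t 22.2 p [ 0.4292 -0.234   0.0991] F [-0.6 -0.3 -1.7] gap 21.8 gf 80.0 q [67, 27, -53, 105, 24, 60, 15]
t 23.3 p [ 0.449  -0.1208  0.3583] F [ 0.4  0.2 -0.4] gap 22.1 gf 80.0 q [63, 13, -62, 82, 11, 92, 13]
(0.45, -0.03, 0.345) [30, 27, 22, 117, -75, 112, -123]
(np.float64(0.5305810203985778), np.float64(0.1557452535018256), 0.318) [62, 37, -51, 122, -81, 63, -123]
(np.float64(0.5305810203985778), np.float64(0.1557452535018256), 0.183) [55, 53, -41, 123, -80, 60, -106]
```

```bash
python3 - <<'E'
from h import *
o=rot(G,DOWN,1); h=H['fork']
robot.move_to((np.array([.45,-.03,.345])+D*G).tolist(),o); st()
P=lambda z: (np.array([*h,z])+D*G).tolist()
robot.line_to(P(.318),o,velocity=.25); st()
im,d=snap('scene','s5.png'); np.save('s5.npy',d)
for c in('scene','top'):
    im,d=snap(c); W=cloud(c,d)-(0,-.006*(c=='scene'),0)
    m=(np.hypot(W[...,0]-h[0],W[...,1]-h[1])<.03)&(W[...,2]>.36)&(W[...,2]<.4); q=W[m]; print(c,len(q),np.round(np.median(q,0)-[*h,0],4))
r=robot.line_to(P(.286),velocity=.1,f_stop=8); print(r); st()
if not r:
    r=robot.line_to(P(.262),velocity=.05,f_stop=6); print(r); st()
    if not r:
        r=robot.line_to(P(.179),velocity=.08,f_stop=8); print(r); st()
E
```

```text
t 25.4 p [ 0.4538 -0.0217  0.3449] F [-0.5 -0.2 -0.9] gap 22.1 gf 80.1 q [30, 27, 22, 117, -75, 112, -123]
t 27.4 p [0.5344 0.1638 0.3178] F [ 0.3  0.7 -1.5] gap 22.2 gf 80.1 q [60, 35, -48, 122, -82, 65, -123]
scene 124 [-3.700e-03 -2.000e-04  3.751e-01]
top 111 [-0.0018  0.0034  0.3788]
False
t 28.0 p [0.5344 0.1639 0.2863] F [-0.4 -0.1 -0.3] gap 21.9 gf 80.1 q [58, 39, -46, 123, -82, 64, -118]
False
t 28.6 p [0.5343 0.164  0.2619] F [-0.4  0.4 -1.7] gap 22.1 gf 80.1 q [57, 42, -45, 123, -81, 63, -115]
True
t 29.6 p [0.5347 0.1623 0.1791] F [-2.2 -3.3  2.7] gap 22.1 gf 80.6 q [54, 54, -40, 122, -80, 60, -105]
```

```bash
python3 - <<'E'
from h import *
robot.line_to((np.array([*H['fork'],.173])+D*G).tolist(),velocity=.03,f_stop=10); st()
z=robot.sense()['tool_pos'][2]
release('fork',z)
robot.line_to((np.array([.45,-.03,.345])+D*G).tolist(),velocity=.35); st()
p,u,l=T['scoop']
robot.move_to([.46,-.12,.33],rot(DOWN,u,1)); st()
snap('scene','s6.png')
E
python3 -c "
import cv2;i=cv2.imread('pics/s6.png');cv2.imwrite('pics/s6c.png',cv2.resize(i[140:340,200:440],None,fx=3,fy=3,interpolation=2))"
```

```text
t 29.8 p [0.5347 0.1626 0.1792] F [-3.4 -3.3  3.1] gap 22.1 gf 80.9 q [54, 54, -40, 122, -80, 60, -105]
t 30.7 p [0.4929 0.0722 0.1791] F [0.2 1.3 0.9] gap 42.6 gf 0.0 q [63, 52, -35, 121, -68, 69, -110]
t 31.4 p [ 0.4532 -0.02    0.3444] F [-0.1 -0.   0.1] gap 42.5 gf 0.0 q [76, 31, -36, 115, -64, 89, -132]
t 33.6 p [ 0.4595 -0.1201  0.3291] F [ 0.2  0.7 -0.6] gap 42.6 gf 0.0 q [62, 15, -62, 85, 13, 88, 16]
```

View pics/s6c.png

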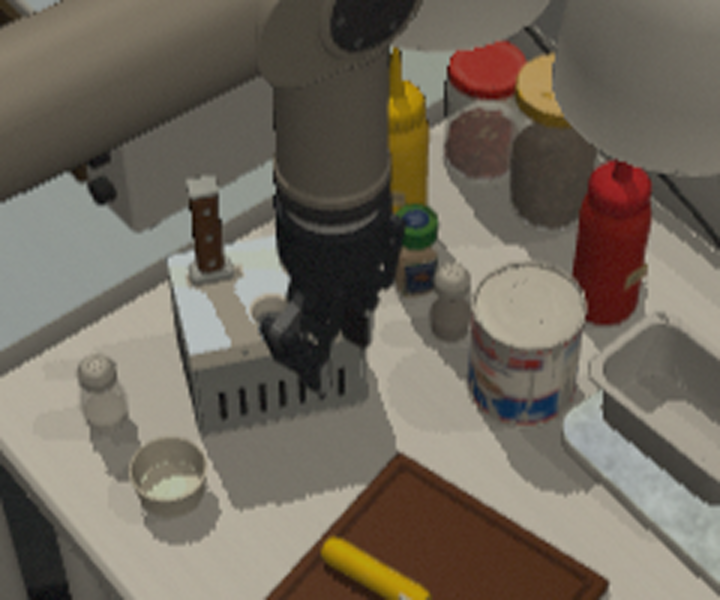

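The fork stands seated at (205,240). Now the scoop.

```bash
python3 - <<'E'
from h import *
o=rot(G,DOWN,1); h=H['scoop']
pick('scoop',1)
robot.line_to([.45,-.12,.36],velocity=.3)
robot.move_to((np.array([.45,-.03,.345])+D*G).tolist(),o); st()
P=lambda z: (np.array([*h,z])+D*G).tolist()
robot.line_to(P(.265),o,velocity=.25); st()
snap('scene','s7.png')
for c in('scene','top'):
    im,d=snap(c); W=cloud(c,d)-(0,-.006*(c=='scene'),0)
    m=(np.hypot(W[...,0]-h[0],W[...,1]-h[1])<.05)&(W[...,2]>.34)&(W[...,2]<.43); q=W[m]; print(c,len(q),np.round(np.median(q,0)-[*h,0],4),np.round(np.percentile(q[:,2],[2,98]),3))
E
python3 -c "
import cv2;i=cv2.imread('pics/s7.png');cv2.imwrite('pics/s7c.png',cv2.resize(i[100:300,200:440],None,fx=3,fy=3,interpolation=2))"
```

```text
t 34.6 p [ 0.4957 -0.1612  0.1612] F [0.5 0.5 0.5] gap 42.4 gf 0.0 q [57, 27, -56, 96, 24, 70, 11]
False False
t 36.0 p [ 0.495  -0.1615  0.0176] F [0.3 0.2 0.4] gap 42.3 gf 0.0 q [51, 37, -48, 105, 33, 54, 3]
t 36.4 p [ 0.4955 -0.1616  0.0183] F [-0.9  0.2  3.8] gap 21.6 gf 78.3 q [51, 37, -48, 105, 33, 54, 3]
t 37.1 p [ 0.4936 -0.1618  0.099 ] F [ 0.6 -0.6 -2.4] gap 21.7 gf 78.4 q [55, 31, -53, 101, 27, 63, 8]
t 40.2 p [ 0.4538 -0.0216  0.3448] F [-0.9 -0.2 -2. ] gap 22.0 gf 78.6 q [30, 27, 22, 117, -75, 112, -123]
t 41.4 p [0.5499 0.1017 0.2648] F [-0.5  0.2 -1.8] gap 21.7 gf 78.6 q [43, 36, -18, 118, -82, 82, -118]
scene 436 [-0.0006  0.0016  0.3579] [0.342 0.398]
top 272 [-0.0049 -0.0021  0.3908] [0.344 0.401]
```

View pics/s7c.png

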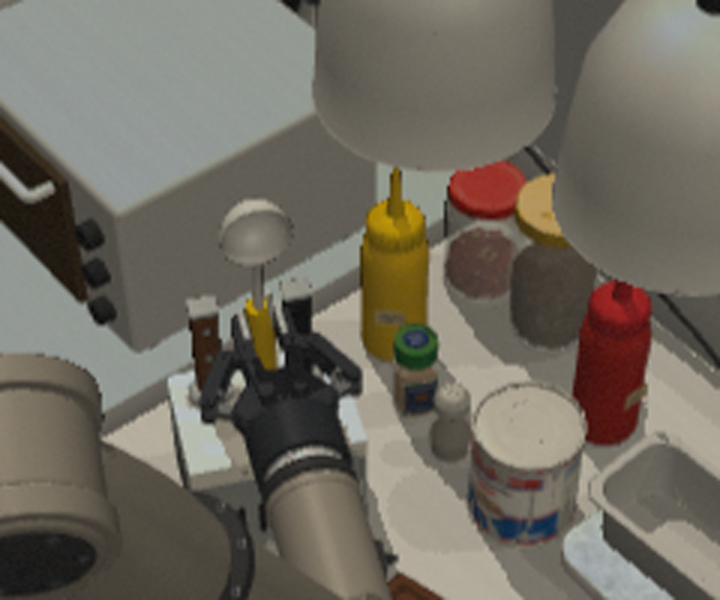

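The scoop is upright at (260,300), the bowl's top at 0.40 as predicted. Lowering.

```bash
python3 - <<'E'
from h import *
h=H['scoop']; P=lambda z: (np.array([*h,z])+D*G).tolist()
r=robot.line_to(P(.195),velocity=.08,f_stop=8); print(r); st()
if not r:
    r=robot.line_to(P(.147),velocity=.06,f_stop=8); print(r); st()
    z=robot.sense()['tool_pos'][2]
    if z<.158:
        release('scoop',z,.6)
        robot.line_to((np.array([.43,-.10,.34])+D*G).tolist(),velocity=.3); robot.pause(.5); st()
snap('scene','s8.png')
for c in('scene','top'):
    im,d=snap(c); W=cloud(c,d)-(0,-.006*(c=='scene'),0)
    m=(np.hypot(W[...,0]-h[0],W[...,1]-h[1])<.05)&(W[...,2]>.25)&(W[...,2]<.4); q=W[m]
    if len(q): print(c,len(q),np.round(np.median(q,0)-[*h,0],4),np.round(np.percentile(q[:,2],[2,98]),3))
E
python3 -c "
import cv2;i=cv2.imread('pics/s8.png');cv2.imwrite('pics/s8c.png',cv2.resize(i[140:440,160:480],None,fx=2,fy=2,interpolation=2))"
```

```text
False
t 42.6 p [0.5501 0.1019 0.1955] F [-0.2 -1.2 -1.5] gap 21.9 gf 78.6 q [42, 45, -17, 117, -81, 80, -110]
False
t 43.5 p [0.5498 0.102  0.1474] F [-1.4 -0.9  0.2] gap 21.6 gf 78.6 q [41, 52, -16, 116, -81, 79, -105]
t 44.5 p [0.5084 0.0101 0.1473] F [0.6 0.9 0.1] gap 50.6 gf 0.0 q [49, 51, -11, 113, -71, 87, -108]
t 45.9 p [ 0.4338 -0.0917  0.3398] F [0.5 0.4 0.5] gap 51.0 gf 0.0 q [60, 31, -7, 109, -65, 106, -128]
scene 105 [-0.0051 -0.0022  0.2744] [0.251 0.282]
top 181 [-4.300e-03 -2.000e-04  2.745e-01] [0.259 0.284]
```

View pics/s8c.png

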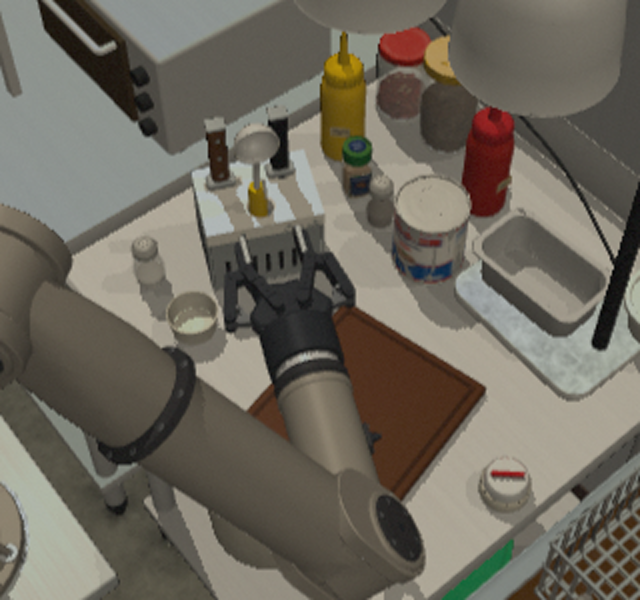

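All three tools stand home: fork at (218,155), steel at (278,145) and scoop at (257,170). The scoop's top is at 0.283 as predicted, and the bystanders haven't moved.

```bash
python3 -c "
from h import *
print(robot.close_job())"
```

```text
the job is handed in; nothing more can be done
None
```

The honing steel, carving fork and portion scoop stand upright and fully home in their caddy cut-outs, placed in that order; the other things look unmoved in the last picture, and the job was handed in at about 46 s of the 72 s allowed.

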